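# Turn a book over against the sloped book rest

## Robot

A 6-joint arm with a two-finger parallel gripper is mounted at the origin on the work surface. World frame = base frame: x ahead of the robot, y to its left, z up, the work surface at z = 0. Lengths are in mm, angles in rad, forces in N, time in s.
With the tool pointing down it reaches from about 350 to 950 mm from the base axis. Payload 17.4 kg.
Tool frame: the origin (TCP) lies midway between the tips of the shut fingers; the grasp point (between the pads) lies 19 mm behind it (bot.pinch_z is the distance from the TCP to the grasp point, in mm); z points along the fingers, y is the line along which they close (so a half turn about z gives the same grasp; the last joint's range is limited). The gripper opens to 93 mm and grips with 3 to 60 N. Pads are 15 mm wide; open, the fingers measure 128 mm over their backs; the gripper's body (75 mm by 188 mm) begins 65 mm behind the grasp point.
Start: joints at [1.178, 0.116, 1.442, -0, 1.584, -0.038], TCP at [234.505, 632.961, 218.646] pointing down, gripper open.
Joint ranges: [-2.83, 2.83], [-0.83, 2.19], [0.07, 2.5], [-1.14, 4.28], [0.01, 3], [-2.97, 2.97]. Speed limits (rad/s): [1.89, 1.89, 2.22, 3.14, 3.14, 3.14].

## Interface

Orientations are given as a unit quaternion [w, x, y, z].
In Python, from rig import telemetry, viewer, workorder, bot gives the robot as it stands.
- The arm moves only by the shell command python3 -m inch 'ROWS' [OPENING] [FORCE]. ROWS is JSON, a list of rows, each an object with "travel": the shift along the tool's x, y, z in units of 50 mm (1.0 is 50 mm), a list of three; "rotation": the turn, a rotation vector about the tool's x, y, z in units of 6 degrees (1.0 is 6 degrees), a list of three. A call has exactly 10 rows; each row is the pose to reach, as a shift and turn from the pose commanded when the call began, along the tool's axes at that moment; what a row does not reach only later rows make up. A row lasts 1/10 s, in which the tool goes at most 50 mm and 8.59 degrees, less where a joint would pass 70% of its speed; a pose out of reach is approached as far as the arm can. A call with a gripper value outside its range is refused whole. OPENING is the finger opening in mm, from 0 to 93, set as the call begins (- or left out, the last holds). The fingers move at their own pace and stop on an object; FORCE is the grip in N (left out, the last holds). Time passes only in rows, so rows that repeat a pose let the fingers close, or fill a call up. It gives the time, the measured TCP pose, the force, the opening and the grip force at its end, in the units of the state.
- telemetry.observe(): the state, without advancing time (a new reading comes with each control period).
- viewer.capture(name): name is "side" or "top"; returns a dict with "img" (480x640x3 uint8, red, green, blue), "fx", "fy", "cx", "cy" (pixels), "eye" and "attitude" of the camera in the world. Camera axes: x right, y down, z forward; pixel columns grow to the right and rows downward; lengths in mm; the calibration is good to about 2 mm. A picture is of the moment at which its call begins. There is no depth.
- workorder.hand_in(): hands the job in; it is judged then, once.
The state is a dict: "time": time; "q": joint angles; "joint_vel": joint speeds; "joint_torque": joint torques, N m; "tool_pos": TCP position; "ee_rot": TCP orientation; "force": force on the tool from outside, world axes, zero at the start; "moment": the same for the moment, N m; "width": opening from 0.0 (shut) to 1.0 (fully open); "grip_force": force on a finger pad.
Only numpy, scipy, OpenCV 4.12 (cv2) and the standard library are available. Lean on these libraries where they do the work, as an engineer would, in place of code of your own. Each camera call takes 0.05 s, during which the arm holds its last target. There are 200 camera calls.

## Task

The hardback in front of the sloped steel book rest lies with its plain back cover up. Push it head first up the rest until it leans there steeply, then reach behind its projecting top edge and tip it back over towards where it came from, so that it lies flat on the table in front of the rest with the labelled front cover up. Leave the other things on the table where they are.

Things in the scene. Friction and masses are not known exactly. Their poses are not given: they have to be found in the camera images.
- rest: Fixed rest of bent grey sheet steel, 160 mm wide. Origin: middle of the slope's foot line, on the table. x points uphill (level), y along the foot, z up. The slope rises from the foot straight to (x 44, z 32) mm, then more steeply to its crest at (x 77, z 78) mm; an upright back plate drops from the crest to a 3 mm thick flange that lies on the table out to x 111 mm.
- crest (a point): Middle of the rest's rounded crest, 78 mm above the table. Pushed up until its trailing edge is at the foot, the book leans on the crest at about 45 degrees to the table, some 50 mm of it projecting beyond, and stays there by friction (0.5 to 0.7 on table and rest). Swung up past upright it falls over flat; a level pull at its top may just slide it back down.
- book: Closed rigid hardback, 160 x 115 x 22 mm (x, y, z), blue cloth, 0.24 to 0.39 kg. Origin: centre of the front cover's outer face, the underside at the start; z points from front to back cover (up at the start, down at the end). x: along its length, at the start uphill towards the rest within 9 degrees; y towards the spine. Front: 75 x 60 mm paper label and two thin brass bars; back: plain.
- book_tail (a point): Middle of the book's trailing edge (the short edge farther from the rest at the start), on the front cover's outer face, 80 mm from the book's origin along -x. At the start the opposite, leading edge is about 10 to 50 mm short of the rest's foot.
- ink_pad: Bystander: closed steel ink pad tin, 85 x 55 x 20 mm, origin at the centre of its underside.
- stamp: Bystander: turned wooden hand stamp, 34 mm across, 60 mm tall, origin at the centre of its underside.
- paste: Bystander: closed jar, 56 mm across, 65 mm tall, origin at the centre of its underside.
- stack: Bystander: two larger books lying on each other, about 200 x 150 x 55 mm, origin at the centre of the underside.
- mug: Bystander: white mug, 76 mm across, 90 mm tall, origin at the centre of its underside.
- tape: Bystander: black desk tape dispenser, 150 x 60 x 75 mm, origin at the centre of its underside.

How it is judged (in metres and radians):
On the way:
1. the book, pushed up the rest, leans on it at 37 to 70 degrees to the table, its trailing edge down (angle between book's own z axis and vertical between 0.65 and 1.22 rad and contact force between book and rest above 0.3 N and x of book in the frame of rest below 0.075 m and height (world z) of book below 0.095 m), for 0.3 s.
At the end, for the whole second after the job is handed in: The book lies still and flat on the table (within 5 degrees), front cover up, its centre 40 to 250 mm in front of the rest's foot and within 100 mm of the rest's middle line (angle between book's own z axis and vertical above 3.05 rad and height (world z) of book between 0.018 and 0.026 m and linear speed of book below 0.02 m/s and angular speed of book below 0.1 rad/s and x of book in the frame of rest between -0.25 and -0.04 m and y of book in the frame of rest between -0.1 and 0.1 m); the robot touches nothing.
It fails at once if a bystander is moved by more than 30 mm (distance of any of ink_pad, stamp, paste, stack, mug, tape from where it was at the start of the episode above 0.03 m).
It also fails if it takes over 54 s, if anything falls off the work surface, if the arm or the gripper's body presses on something with over 40 N, if the wrist force passes 120 N, or if a joint passes its speed limit or range.

## Working session

There is one attempt and no reset: what is moved stays moved. The work goes in short steps, Python scripts to look and compute and a shell command to move; the robot and the scene stay as the last step left them, time stands still between calls to the robot, and variables do not carry over. Pictures are saved under pics/ and viewed, at most 10 in all, crops included, and the job is handed in when it is done.

```bash
mkdir -p pics; ls
python3 - <<'E'
from rig import telemetry, viewer
import cv2
for n in ("top","side"):
    c=viewer.capture(n); cv2.imwrite(f"pics/{n}0.png",c["img"][:,:,::-1])
    print(n,{k:c[k] for k in c if k!="img"})
s=telemetry.observe();print(s["time"],s["tool_pos"],s["ee_rot"],s["force"])
E
```

```text
pics
top {'fx': 506.6281394078978, 'fy': 506.6281394078978, 'cx': 320.4989898838839, 'cy': 244.6738397235417, 'eye': array([ 395.9734696 ,  -48.27132776, 1305.86398682]), 'attitude': array([ 0.06687148, -0.69369912,  0.71517753, -0.0532056 ])}
side {'fx': 572.7022165349681, 'fy': 572.7022165349681, 'cx': 323.30677492506464, 'cy': 238.00372285547658, 'eye': array([  413.5204437 , -1021.82906903,   811.43566825]), 'attitude': array([-0.45217306,  0.88679191, -0.08598099,  0.04179605])}
0.1 [234.41799678 632.78764057 217.98360631] [-1.07405606e-04  1.76454938e-01  9.84308586e-01 -5.01723048e-04] [ 1.05800016 -0.00941152 -0.19485535]
```

View pics/top0.png

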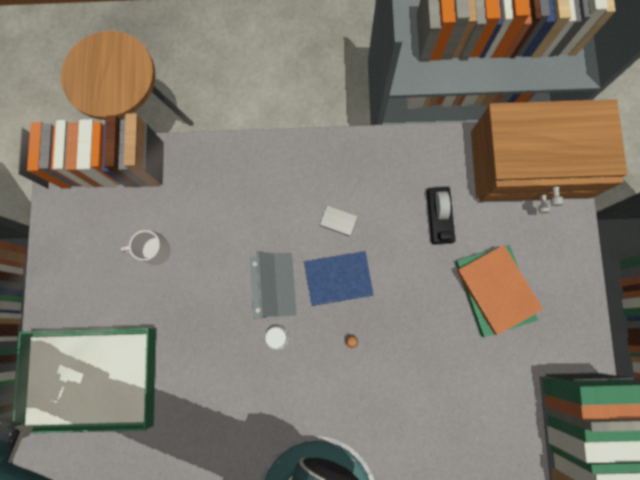

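View pics/side0.png

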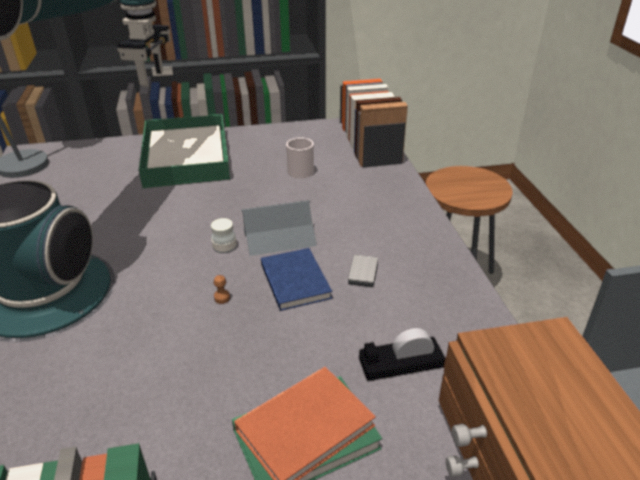

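The top view shows the book at px (306–372, 252–304), with the rest to its left: foot edge at col ~295, crest at col ~262, rows 252–318. The paste jar is at (276,337), the stamp at (351,341) and the ink pad at (339,221).

```bash
cat > h.py <<'E'
import numpy as np, cv2
from scipy.spatial.transform import Rotation as R
from rig import telemetry, viewer
def rot(q): return R.from_quat(np.roll(np.array(q,float),-1))
def ray(c,u,v,z):
    d=rot(c["attitude"]).apply([(u-c["cx"])/c["fx"],(v-c["cy"])/c["fy"],1.])
    return c["eye"]+d*(z-c["eye"][2])/d[2]
def proj(c,p):
    q=rot(c["attitude"]).inv().apply(np.array(p,float)-c["eye"]); return c["fx"]*q[...,0]/q[...,2]+c["cx"], c["fy"]*q[...,1]/q[...,2]+c["cy"]
def book_box(c,z):
    hsv=cv2.cvtColor(c["img"],cv2.COLOR_RGB2HSV); m=cv2.inRange(hsv,(105,90,30),(125,255,200)); m[:235]=0;m[330:]=0;m[:,:240]=0;m[:,400:]=0
    pts=cv2.findNonZero(m)[:,0]
    w=np.array([ray(c,u,v,z)[:2] for u,v in pts],np.float32)
    return cv2.minAreaRect(w), cv2.boxPoints(cv2.minAreaRect(w))
E
python3 - <<'E'
from h import *
np.set_printoptions(precision=1,suppress=True)
c=viewer.capture("top")
print(book_box(c,22))
im=cv2.resize(c["img"][200:360,230:390],(640,640),interpolation=cv2.INTER_CUBIC)
cv2.imwrite("pics/crop1.png",im[:,:,::-1])
E
```

```text
(((529.6630249023438, -68.84831237792969), (110.18917846679688, 154.88186645507812), 7.73626708984375), array([[ 464.6,    0.5],
       [ 485.5, -153. ],
       [ 594.7, -138.2],
       [ 573.8,   15.3]], dtype=float32))
```

View pics/crop1.png

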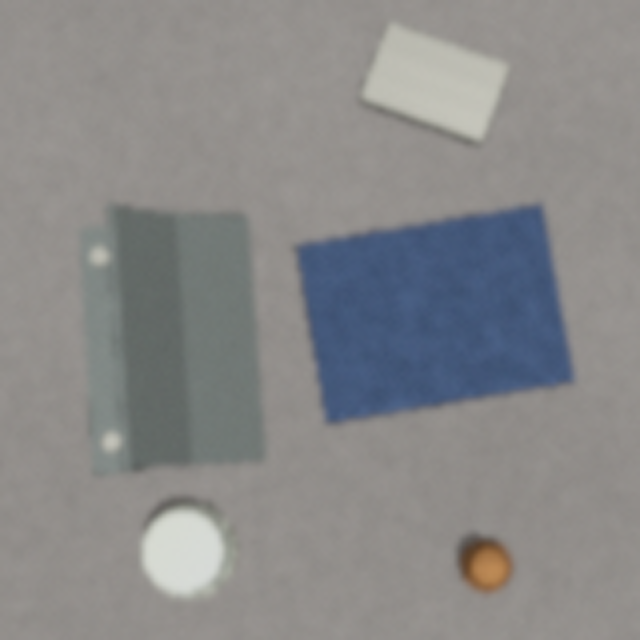

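The crop shows the rest's foot corners at full-image px (291.5,253) and (296,315), and the flange corners at (250.5,257) and (253.5,318). The book is yawed about 8° relative to the world and lies clear of the stamp and the ink pad.

```bash
cat >> h.py <<'E'
import json,os
np.set_printoptions(precision=3,suppress=True)
def rest():
    r=json.load(open("rest.json")); return np.array(r["o"]),R.from_euler("z",r["yaw"])
def tool(th,dy=0):   # tool rot in world: tool x uphill, y along -rest y, z down; th = tilt (deg) so fingers point downhill
    o,Rr=rest(); b=R.from_matrix(np.array([[1,0,0],[0,-1,0],[0,0,-1]]).T)
    return Rr*R.from_euler("y",th,degrees=True)*b
def step(p0,R0,x,y,z,th):
    o,Rr=rest(); pw=o+Rr.apply([x,y,z]); 
    return R0.inv().apply(pw-p0)/50,(R0.inv()*tool(th)).as_rotvec(degrees=True)/6
def where():
    s=telemetry.observe(); o,Rr=rest(); p=np.array(s["tool_pos"]); 
    return s,p,rot(s["ee_rot"]),Rr.inv().apply(p-o)
E
python3 - <<'E'
from h import *
c=viewer.capture("top")
a=ray(c,291.5,253.2,0);b=ray(c,296.2,315,0);f1=ray(c,250.5,257.2,3);f2=ray(c,253.5,318,3)
k1=ray(c,258,251.5,78);k2=ray(c,263.5,317,78)
print(a,b,f1,f2,k1,k2,np.linalg.norm(a-b),np.linalg.norm(f1-f2))
m=(a+b)/2; cr=(k1+k2)/2; fl=(f1+f2)/2
v=sum(q/np.linalg.norm(q) for q in [(a-b),(f1-f2),(k1-k2)]); # points along -rest y? uphill=+y world => rest y = -x world
yw=-v; yaw=np.arctan2(-yw[0],yw[1])
Rr=R.from_euler("z",yaw)
for q in (a,b,f1,f2,k1,k2): print(Rr.inv().apply(q-m))
mm=(a[:2]+b[:2]+f1[:2]+f2[:2]+k1[:2]+k2[:2])/6
u=Rr.apply([1,0,0]); o=mm-u[:2]*(111+77)/3
print("yaw",np.degrees(yaw),"origin",o)
json.dump({"o":[*map(float,o),0.],"yaw":float(yaw)},open("rest.json","w"))
(ctr,_,_),box=book_box(c,22)
for q in [ctr,*box]: print("book",Rr.inv().apply([q[0]-o[0],q[1]-o[1],0]))
for n,(u_,v_,z) in dict(stamp=(351.7,341,60),paste=(276,337,65),pad=(339,221,20)).items():
    q=ray(c,u_,v_,z); print(n,Rr.inv().apply([q[0]-o[0],q[1]-o[1],0]))
s,p,R0,pr=where(); print(pr,(tool(0).inv()*R0).as_rotvec(degrees=True))
# target: behind book
ctr=Rr.inv().apply([ctr[0]-o[0],ctr[1]-o[1],0])
print(step(p,R0,ctr[0]-125,ctr[1],150,0))
E
```

```text
[600.425  50.184   0.   ] [440.151  41.181   0.   ] [592.832 157.138   3.   ] [435.659 150.274   3.   ] [595.085 126.734  78.   ] [435.053 114.699  78.   ] 160.52691111587004 157.32246267787175
[ -0.173 -80.263   0.   ]
[ 0.173 80.263  0.   ]
[107.042 -78.912   3.   ]
[109.343  78.393   3.   ]
[ 76.558 -79.391  78.   ]
[73.864 81.07  78.   ]
yaw 93.3387575595885 origin [520.184  44.141]
book [-113.357   -2.883    0.   ]
book [-40.362  57.988   0.   ]
book [-194.8     46.111    0.   ]
book [-186.352  -63.754    0.   ]
book [-31.913 -51.877   0.   ]
stamp [-130.998  156.069    0.   ]
paste [ 50.187 130.739   0.   ]
pad [-129.401 -150.386    0.   ]
[604.329 250.933 218.192] [  0.037  -0.025 -66.332]
(array([-11.415, -13.397,   1.374]), array([-0.006,  0.004, 11.055]))
```

```bash
python3 -m inch '[{"travel":[-1,-1,0],"rotation":[0,0,1]},{"travel":[-2,-2,0],"rotation":[0,0,2]},{"travel":[-3,-3,0],"rotation":[0,0,3]},{"travel":[-4,-4,0],"rotation":[0,0,4]},{"travel":[-5,-5,0],"rotation":[0,0,5]},{"travel":[-6,-6,0.1],"rotation":[0,0,6]},{"travel":[-7,-7,0.2],"rotation":[0,0,7]},{"travel":[-8,-8.5,0.3],"rotation":[0,0,8]},{"travel":[-9,-10,0.4],"rotation":[0,0,9]},{"travel":[-10,-11.5,0.5],"rotation":[0,0,10]}]' 70 20
cat > s.py <<'E'
import sys
from h import *
s,p,R0,pr=where(); print(round(s["time"],2),"rest-frame",pr,"rot err deg vs tool(0)",(tool(0).inv()*R0).as_rotvec(degrees=True),"F",s["force"])
for a in sys.argv[1:]: print(a,*step(p,R0,*map(float,a.split(","))))
E
python3 s.py -- 2>/dev/null; python3 s.py=1 2>/dev/null; python3 s.py -238,-8,150,0 -238,-8,8,0
```

```text
time: 1.2
tool_pos: [427.9, 170.9, 207.4]
ee_rot: [0.0, 0.647, 0.763, 0.0]
force: [1.3, 0.5, -0.3]
width: 0.755
grip_force: 0.0
1.2 rest-frame [131.937  84.757 207.417] rot err deg vs tool(0) [-0.025  0.003 -6.101] F [ 1.265  0.519 -0.262]
1.2 rest-frame [131.937  84.757 207.417] rot err deg vs tool(0) [-0.025  0.003 -6.101] F [ 1.265  0.519 -0.262]
-238,-8,150,0 [-7.554  1.058  1.149] [ 0.004 -0.001  1.017]
-238,-8,8,0 [-7.554  1.057  3.989] [ 0.004 -0.001  1.017]
```

```bash
python3 -m inch '[{"travel":[-1,0.1,0.1],"rotation":[0,0,0.5]},{"travel":[-2,0.3,0.3],"rotation":[0,0,1]},{"travel":[-3,0.5,0.5],"rotation":[0,0,1]},{"travel":[-4,0.7,0.7],"rotation":[0,0,1]},{"travel":[-5,0.9,1],"rotation":[0,0,1]},{"travel":[-6,1.05,1.3],"rotation":[0,0,1]},{"travel":[-7,1.05,1.7],"rotation":[0,0,1]},{"travel":[-7.5,1.05,2.3],"rotation":[0,0,1]},{"travel":[-7.55,1.05,3],"rotation":[0,0,1]},{"travel":[-7.55,1.05,3.5],"rotation":[0,0,1]}]' ; python3 s.py -235,-8,7,0 -210,-6,7,0 -60,0,7,0
```

```text
time: 2.2
tool_pos: [541.9, -191.7, 29.5]
ee_rot: [-0.001, 0.685, 0.729, -0.0]
force: [-0.8, 1.2, -0.9]
width: 0.757
grip_force: 0.0
2.2 rest-frame [-236.663   -7.969   29.52 ] rot err deg vs tool(0) [ 0.132  0.058 -0.214] F [-0.804  1.189 -0.913]
-235,-8,7,0 [0.033 0.002 0.45 ] [-0.022 -0.01   0.036]
-210,-6,7,0 [ 0.533 -0.036  0.451] [-0.022 -0.01   0.036]
-60,0,7,0 [ 3.533 -0.145  0.454] [-0.022 -0.01   0.036]
```

```bash
python3 -m inch '[{"travel":[0,0,0.25],"rotation":[0,0,0]},{"travel":[0.1,0,0.44],"rotation":[0,0,0]},{"travel":[0.3,0,0.44],"rotation":[0,0,0]},{"travel":[0.5,-0.02,0.44],"rotation":[0,0,0]},{"travel":[0.7,-0.04,0.44],"rotation":[0,0,0]},{"travel":[0.95,-0.06,0.44],"rotation":[0,0,0]},{"travel":[1.2,-0.08,0.44],"rotation":[0,0,0]},{"travel":[1.45,-0.1,0.44],"rotation":[0,0,0]},{"travel":[1.7,-0.12,0.44],"rotation":[0,0,0]},{"travel":[1.9,-0.14,0.44],"rotation":[0,0,0]}]' ; python3 s.py -60,0,7,0
python3 - <<'E'
from h import *
c=viewer.capture("top"); o,Rr=rest()
(ctr,sz,an),box=book_box(c,22); print(sz)
for q in [ctr,*box]: print(Rr.inv().apply([q[0]-o[0],q[1]-o[1],0]))
E
```

```text
time: 3.2
tool_pos: [530.0, -95.3, 11.0]
ee_rot: [0.001, 0.684, 0.729, 0.0]
force: [0.7, -5.0, 2.8]
width: 0.751
grip_force: 3.2
3.2 rest-frame [-139.815   -1.714   11.038] rot err deg vs tool(0) [-0.067 -0.061 -0.337] F [ 0.7   -4.999  2.788]
-60,0,7,0 [ 1.597 -0.025  0.079] [0.011 0.01  0.056]
(113.93018341064453, 132.58570861816406)
[-36.449  -4.474   0.   ]
[29.481 52.91   0.   ]
[-103.102   52.07     0.   ]
[-102.38   -61.858    0.   ]
[ 30.203 -61.018   0.   ]
```

```bash
python3 -m inch '[{"travel":[0.2,0,0.05],"rotation":[0,0,0]},{"travel":[0.4,0,0.05],"rotation":[0,0,0]},{"travel":[0.6,0,0.05],"rotation":[0,0,0]},{"travel":[0.8,0,0.05],"rotation":[0,0,0]},{"travel":[1.0,0,0.05],"rotation":[0,0,0]},{"travel":[1.2,0,0.05],"rotation":[0,0,0]},{"travel":[1.4,0,0.05],"rotation":[0,0,0]},{"travel":[1.6,0,0.05],"rotation":[0,0,0]},{"travel":[1.8,0,0.05],"rotation":[0,0,0]},{"travel":[1.9,0,0.05],"rotation":[0,0,0]}]' ; python3 s.py -25,0,7,0
python3 - <<'E'
from h import *
c=viewer.capture("side")
im=cv2.resize(c["img"][150:350,180:420],(720,600),interpolation=cv2.INTER_CUBIC)
cv2.imwrite("pics/side2.png",im[:,:,::-1])
E
```

```text
time: 4.25
tool_pos: [523.7, -0.3, 7.9]
ee_rot: [-0.0, 0.684, 0.73, 0.0]
force: [0.1, -1.8, -1.3]
width: 0.753
grip_force: 1.3
4.25 rest-frame [-44.547  -0.886   7.898] rot err deg vs tool(0) [ 0.005  0.007 -0.369] F [ 0.149 -1.777 -1.282]
-25,0,7,0 [ 0.391 -0.015  0.018] [-0.001 -0.001  0.061]
```

View pics/side2.png

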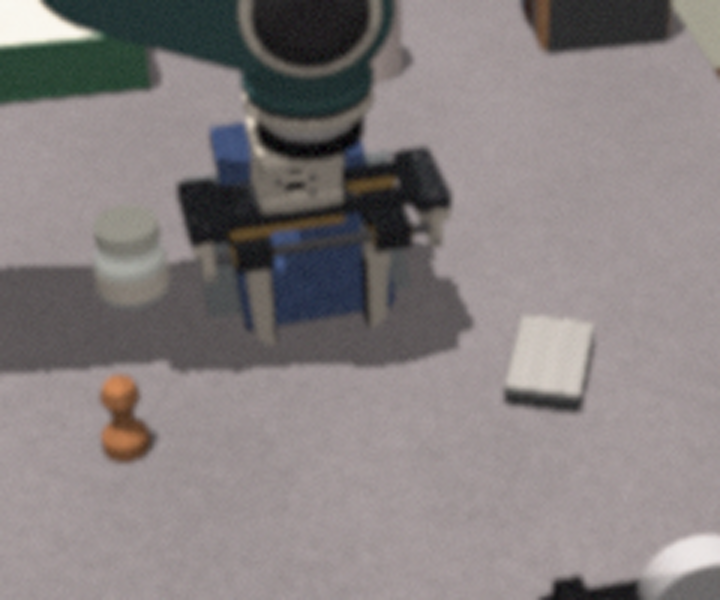

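The book leans on the rest behind the gripper, with the fingers straddling its tail edge at crop px (265,335)–(375,320). I'll push about 18 mm further.

```bash
python3 -m inch '[{"travel":[0.06,0,0],"rotation":[0,0,0]},{"travel":[0.12,0,0],"rotation":[0,0,0]},{"travel":[0.18,0,0],"rotation":[0,0,0]},{"travel":[0.24,0,0],"rotation":[0,0,0]},{"travel":[0.3,0,0],"rotation":[0,0,0]},{"travel":[0.36,0,0],"rotation":[0,0,0]},{"travel":[0.38,0,0],"rotation":[0,0,0]},{"travel":[0.38,0,0],"rotation":[0,0,0]},{"travel":[0.38,0,0],"rotation":[0,0,0]},{"travel":[0.38,0,0],"rotation":[0,0,0]}]' ; python3 s.py -28,0,7,0
python3 - <<'E'
from h import *
c=viewer.capture("top");o,Rr=rest()
# predict leaning book corners for tail xt, compare in image
im=c["img"][200:360,230:390].copy(); im=cv2.resize(im,(640,640),interpolation=cv2.INTER_CUBIC)
for xt,col in ((-15,(255,0,0)),(0,(0,255,0))):
    th=np.arctan2(78,77-xt); 
    for y in (-62,53):
        a=np.array([xt+160*np.cos(th),y,160*np.sin(th)]); b=a+22*np.array([-np.sin(th),0,np.cos(th)])
        for q in (a,b):
            u,v=proj(c,o+Rr.apply(q)); cv2.circle(im,(int((u-230)*4),int((v-200)*4)),4,col,1)
cv2.imwrite("pics/top3.png",im[:,:,::-1])
E
```

```text
time: 5.3
tool_pos: [522.7, 17.8, 8.1]
ee_rot: [-0.0, 0.684, 0.729, 0.0]
force: [-0.2, -0.1, 0.2]
width: 0.755
grip_force: 0.1
5.3 rest-frame [-26.472  -0.944   8.104] rot err deg vs tool(0) [-0.016  0.018 -0.33 ] F [-0.171 -0.05   0.174]
-28,0,7,0 [-0.03  -0.019  0.022] [ 0.003 -0.003  0.055]
```

View pics/top3.png

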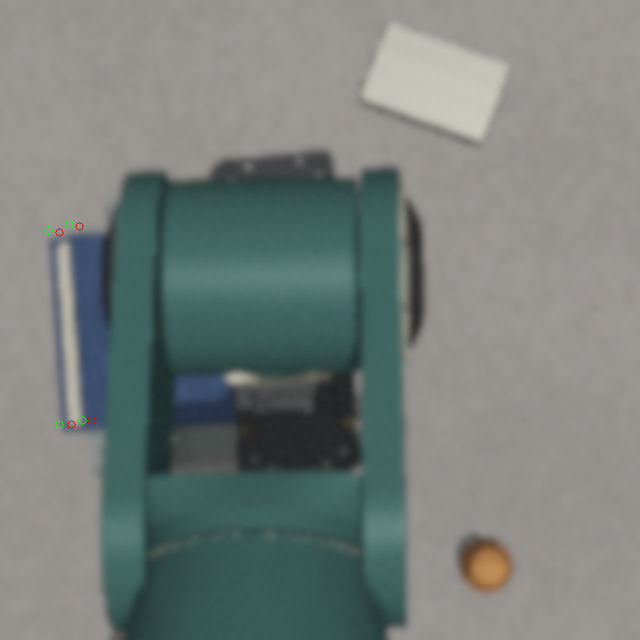

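The head edge matches the green prediction (trailing edge at about the foot, lean about 45°), and the brass bar shows no disturbance. The force is ~0, so the book stands on its own. I'll back off, go up and over, then tilt.

```bash
python3 -m inch '[{"travel":[-0.1,0,0],"rotation":[0,0,0]},{"travel":[-0.4,0,0],"rotation":[0,0,0]},{"travel":[-0.9,0,-0.2],"rotation":[0,0,0]},{"travel":[-1.4,0,-1],"rotation":[0,0,0]},{"travel":[-1.6,0,-2],"rotation":[0,0,0]},{"travel":[-1.6,0,-3],"rotation":[0,0,0]},{"travel":[-1.4,0,-4],"rotation":[0,0,0]},{"travel":[-0.9,0,-4.8],"rotation":[0,0,0]},{"travel":[0,0,-5],"rotation":[0,0,0]},{"travel":[0.8,0,-5],"rotation":[0,0,0]}]' 60; python3 s.py 220,-3,220,45 184,-3,127,45
```

```text
time: 6.35
tool_pos: [520.5, 57.8, 260.7]
ee_rot: [0.001, 0.685, 0.729, 0.001]
force: [0.3, 0.3, -0.8]
width: 0.646
grip_force: 0.0
6.35 rest-frame [ 13.576  -1.124 260.743] rot err deg vs tool(0) [-0.232  0.001 -0.242] F [ 0.295  0.291 -0.797]
220,-3,220,45 [4.128 0.052 0.815] [ 0.053 -7.5    0.023]
184,-3,127,45 [3.408 0.041 2.675] [ 0.053 -7.5    0.023]
```

```bash
python3 -m inch '[{"travel":[0.7,0,0],"rotation":[0,-0.6,0]},{"travel":[1.5,0,0],"rotation":[0,-1.5,0]},{"travel":[2.3,0,0],"rotation":[0,-2.6,0]},{"travel":[3.1,0,0],"rotation":[0,-3.8,0]},{"travel":[3.8,0,0.2],"rotation":[0,-5,0]},{"travel":[4.1,0,0.5],"rotation":[0,-6.2,0]},{"travel":[4.13,0.04,0.8],"rotation":[0,-7.2,0]},{"travel":[4.0,0.04,1.3],"rotation":[0,-7.5,0]},{"travel":[3.8,0.04,1.8],"rotation":[0,-7.5,0]},{"travel":[3.6,0.04,2.2],"rotation":[0,-7.5,0]}]'; python3 s.py 184,-3,127,45 111,-3,80,45;  python3 - <<'E'
from h import *
c=viewer.capture("side")
im=cv2.resize(c["img"][110:310,180:420],(720,600),interpolation=cv2.INTER_CUBIC)
cv2.imwrite("pics/side4.png",im[:,:,::-1])
E
```

```text
time: 7.35
tool_pos: [510.6, 236.4, 145.9]
ee_rot: [0.279, 0.631, 0.674, -0.263]
force: [-0.1, -0.6, 0.4]
width: 0.647
grip_force: 0.0
7.35 rest-frame [192.443  -1.671 145.894] rot err deg vs tool(0) [  0.008 -45.058  -0.378] F [-0.149 -0.608  0.444]
184,-3,127,45 [0.148 0.027 0.387] [0.022 0.01  0.057]
111,-3,80,45 [-0.218  0.02   2.084] [0.022 0.01  0.057]
```

View pics/side4.png

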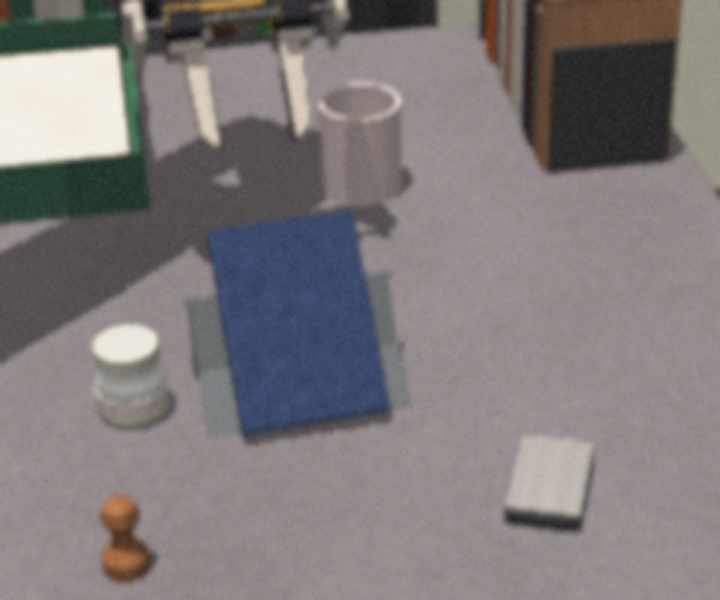

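The book leans centrally on the rest, its plain back cover toward the camera (crop px (210,230)–(385,430)). The fingers hover behind it and nothing else has moved. Next I slide the fingers down behind the projecting edge.

```bash
python3 -m inch '[{"travel":[0.1,0.02,0.3],"rotation":[0,0,0]},{"travel":[0.1,0.02,0.6],"rotation":[0,0,0]},{"travel":[0.1,0.02,0.9],"rotation":[0,0,0]},{"travel":[0.0,0.02,1.2],"rotation":[0,0,0]},{"travel":[-0.1,0.02,1.5],"rotation":[0,0,0]},{"travel":[-0.15,0.02,1.8],"rotation":[0,0,0]},{"travel":[-0.2,0.02,2],"rotation":[0,0,0]},{"travel":[-0.22,0.02,2.08],"rotation":[0,0,0]},{"travel":[-0.22,0.02,2.08],"rotation":[0,0,0]},{"travel":[-0.22,0.02,2.08],"rotation":[0,0,0]}]'
cat > arc.py <<'E'
import sys
from h import *
# poses with book-plane angle a (deg), TCP at s along book from the tail, offset off behind the front cover
s0,p,R0,pr=where(); print(s0["time"],pr,s0["force"])
for a in sys.argv[1:]:
    a,s,off=map(float,a.split(",")); t=np.radians(a)
    x=s*np.cos(t)+off*np.sin(t); z=s*np.sin(t)-off*np.cos(t)
    print(a,*step(p,R0,x,-3,z,90-a))
E
python3 arc.py 45,135,10 50,135,10 55,135,10 60,135,10 65,135,10 70,135,10 75,135,10 80,135,10 85,135,10 90,135,10 95,135,10 100,135,10 105,135,10 110,135,10
```

```text
time: 8.4
tool_pos: [516.8, 156.5, 82.5]
ee_rot: [0.279, 0.632, 0.674, -0.262]
force: [-0.0, 0.2, -0.3]
width: 0.648
grip_force: 0.0
8.4 [112.398  -3.207  82.502] [-0.017  0.229 -0.314]
45.0 [-0.223 -0.005  0.056] [ 0.043 -0.003  0.037]
50.0 [-0.459 -0.006  0.049] [0.041 0.831 0.039]
55.0 [-0.695 -0.007  0.062] [0.04  1.664 0.04 ]
60.0 [-0.928 -0.008  0.096] [0.038 2.497 0.042]
65.0 [-1.158 -0.009  0.15 ] [0.036 3.331 0.044]
70.0 [-1.383 -0.01   0.224] [0.034 4.164 0.046]
75.0 [-1.6   -0.012  0.318] [0.032 4.997 0.047]
80.0 [-1.808 -0.013  0.429] [0.031 5.831 0.049]
85.0 [-2.005 -0.014  0.559] [0.028 6.664 0.05 ]
90.0 [-2.191 -0.016  0.705] [0.026 7.497 0.052]
95.0 [-2.363 -0.017  0.867] [0.024 8.331 0.053]
100.0 [-2.52  -0.019  1.043] [0.022 9.164 0.055]
105.0 [-2.661 -0.02   1.232] [0.02  9.997 0.056]
110.0 [-2.786 -0.021  1.433] [ 0.018 10.831  0.057]
```

```bash
python3 -m inch '[{"travel":[-0.12,0,0.05],"rotation":[0,0,0]},{"travel":[-0.22,0,0.05],"rotation":[0,0,0]},{"travel":[-0.32,0,0.05],"rotation":[0,0.4,0]},{"travel":[-0.46,0,0.05],"rotation":[0,0.83,0]},{"travel":[-0.58,0,0.055],"rotation":[0,1.25,0]},{"travel":[-0.7,0,0.06],"rotation":[0,1.66,0]},{"travel":[-0.81,0,0.08],"rotation":[0,2.08,0]},{"travel":[-0.93,0,0.1],"rotation":[0,2.5,0]},{"travel":[-1.04,0,0.12],"rotation":[0,2.91,0]},{"travel":[-1.16,0,0.15],"rotation":[0,3.33,0]}]';  python3 arc.py 65,135,10 70,135,10 75,135,10 80,135,10 85,135,10 90,135,10 95,135,10 100,135,10 105,135,10
python3 - <<'E'
from h import *
c=viewer.capture("side")
im=cv2.resize(c["img"][110:310,180:420],(720,600),interpolation=cv2.INTER_CUBIC)
cv2.imwrite("pics/side5.png",im[:,:,::-1])
E
```

```text
time: 9.4
tool_pos: [519.8, 109.8, 118.9]
ee_rot: [0.157, 0.668, 0.712, -0.146]
force: [-0.2, -0.0, -0.7]
width: 0.645
grip_force: 0.3
9.4 [ 65.609  -3.481 118.926] [-0.231 -0.05  -0.655]
65.0 [ 0.016 -0.01   0.01 ] [ 0.041 -0.034  0.046]
70.0 [-0.22  -0.011  0.002] [0.039 0.799 0.047]
75.0 [-0.456 -0.012  0.015] [0.037 1.632 0.049]
80.0 [-0.69  -0.013  0.048] [0.035 2.466 0.051]
85.0 [-0.92  -0.014  0.101] [0.033 3.299 0.052]
90.0 [-1.144 -0.016  0.175] [0.03  4.132 0.054]
95.0 [-1.362 -0.017  0.267] [0.028 4.966 0.055]
100.0 [-1.57  -0.019  0.378] [0.026 5.799 0.057]
105.0 [-1.768 -0.02   0.507] [0.023 6.632 0.058]
```

View pics/side5.png

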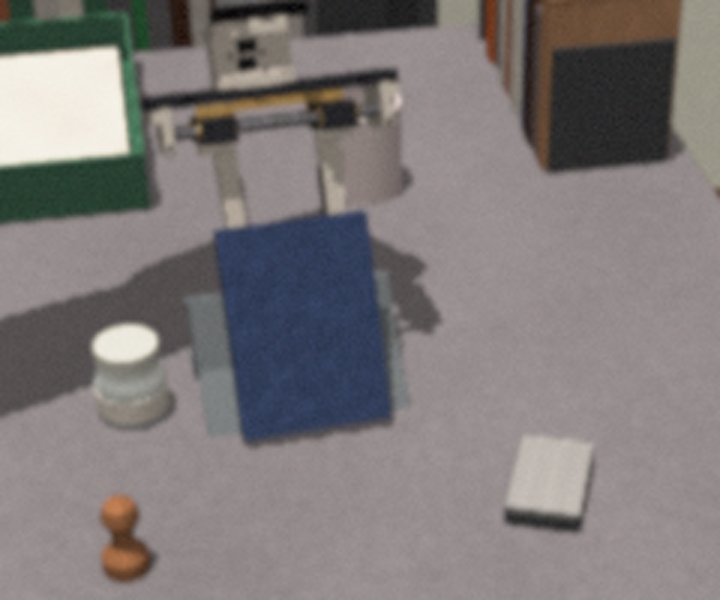

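The book has pivoted up to about 62° on the fingers, and its trailing edge is still in place at crop px (245,437)–(390,420). I'll continue the arc past upright.

```bash
python3 -m inch '[{"travel":[-0.12,0,0],"rotation":[0,0.4,0]},{"travel":[-0.24,0,0],"rotation":[0,0.8,0]},{"travel":[-0.37,0,0.01],"rotation":[0,1.2,0]},{"travel":[-0.5,0,0.015],"rotation":[0,1.63,0]},{"travel":[-0.63,0,0.03],"rotation":[0,2.05,0]},{"travel":[-0.76,0,0.05],"rotation":[0,2.46,0]},{"travel":[-0.89,0,0.08],"rotation":[0,2.9,0]},{"travel":[-1.02,0,0.1],"rotation":[0,3.3,0]},{"travel":[-1.14,0,0.13],"rotation":[0,3.7,0]},{"travel":[-1.26,0,0.17],"rotation":[0,4.13,0]}]';  python3 arc.py 90,135,10 95,135,10 100,135,10 105,135,10 110,135,10 115,135,10
```

```text
time: 10.45
tool_pos: [523.7, 49.2, 137.7]
ee_rot: [0.001, 0.684, 0.729, -0.0]
force: [0.5, -0.3, -0.0]
width: 0.647
grip_force: 0.0
10.45 [  4.877  -3.796 137.675] [ 0.55  -0.333 -0.041]
90.0 [ 0.103 -0.015  0.053] [0.018 0.022 0.056]
95.0 [-0.133 -0.017  0.047] [0.016 0.855 0.056]
100.0 [-0.369 -0.018  0.061] [0.013 1.688 0.057]
105.0 [-0.603 -0.02   0.095] [0.011 2.522 0.058]
110.0 [-0.833 -0.021  0.15 ] [0.008 3.355 0.058]
115.0 [-1.057 -0.023  0.224] [0.006 4.188 0.059]
```

Now push the top level towards the front, without tilting, until it tips.

```bash
python3 -m inch '[{"travel":[-0.12,0,0],"rotation":[0,0,0]},{"travel":[-0.24,0,0],"rotation":[0,0,0]},{"travel":[-0.37,0,0],"rotation":[0,0,0]},{"travel":[-0.5,0,0],"rotation":[0,0,0]},{"travel":[-0.62,0,0],"rotation":[0,0,0]},{"travel":[-0.74,0,0],"rotation":[0,0,0]},{"travel":[-0.8,0,0],"rotation":[0,0,0]},{"travel":[-0.8,0,0],"rotation":[0,0,0]},{"travel":[-0.8,0,-0.1],"rotation":[0,0,0]},{"travel":[-0.8,0,-0.3],"rotation":[0,0,0]}]'
python3 - <<'E'
from h import *
c=viewer.capture("side")
im=cv2.resize(c["img"][110:310,180:420],(720,600),interpolation=cv2.INTER_CUBIC)
cv2.imwrite("pics/side6.png",im[:,:,::-1])
E
```

```text
time: 11.45
tool_pos: [525.8, 9.8, 152.0]
ee_rot: [0.001, 0.684, 0.729, -0.002]
force: [-0.1, -0.1, -0.4]
width: 0.649
grip_force: 0.0
```

View pics/side6.png

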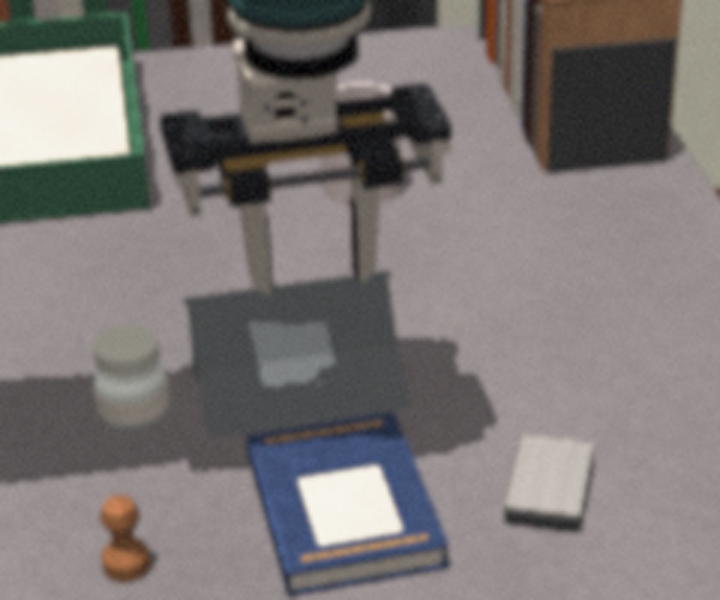

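The book lies label up in front of the rest at crop px (250–445, 415–590); the bystanders haven't moved. I'll check its position, including that its edge is off the rest's foot.

```bash
python3 -m inch '[{"travel":[0,0,-0.3],"rotation":[0,0,0]},{"travel":[0,0,-0.7],"rotation":[0,0,0]},{"travel":[0,0,-1.1],"rotation":[0,0,0]},{"travel":[0,0,-1.5],"rotation":[0,0,0]},{"travel":[0,0,-1.6],"rotation":[0,0,0]},{"travel":[0,0,-1.6],"rotation":[0,0,0]},{"travel":[0,0,-1.6],"rotation":[0,0,0]},{"travel":[0,0,-1.6],"rotation":[0,0,0]},{"travel":[0,0,-1.6],"rotation":[0,0,0]},{"travel":[0,0,-1.6],"rotation":[0,0,0]}]'
python3 - <<'E'
from h import *
c=viewer.capture("side"); o,Rr=rest()
for n,(u,v) in dict(farL=(250,437),farR=(394,415),nearR=(446,550),nearL=(289,574)).items():
    q=ray(c,180+u/3,110+v/3,22); print(n,Rr.inv().apply(q-o))
E
```

```text
time: 12.5
tool_pos: [525.9, 9.9, 231.5]
ee_rot: [0.001, 0.684, 0.729, -0.002]
force: [0.1, -0.8, -1.0]
width: 0.646
grip_force: 0.0
farL [-35.398  50.079  22.   ]
farR [-35.93  -60.866  22.   ]
nearR [-195.542  -59.897   22.   ]
nearL [-192.445   49.505   22.   ]
```

The book measures 160 mm long at z = 22, its centre is at (−115, −5), and it's clear of the foot.

```bash
python3 -c "
from rig import workorder
print(workorder.hand_in())"
```

```text
the job is handed in; nothing more can be done
None
```

Job handed in at about 12.5 s: the book was pushed up to lean at about 45° and tipped back, and it now lies flat with the label up, about 115 mm in front of the rest's foot; the bystanders look unmoved in the pictures, and `hand_in()` gave no verdict.

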